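Zero the torque tester with its selector on range 6

ROBOT

A 6-joint arm with a two-finger parallel gripper is mounted at the origin on a cart in front of the work surface, level with it; the furniture and walls round the work are solid. World frame = base frame: x ahead of the robot, y to its left, z up, the work surface at z = 0. Lengths are in mm, angles in rad, forces in N, time in s.
With the tool pointing down it reaches from about 275 to 825 mm from the base axis. Payload 5.2 kg.
Tool frame: the origin (TCP) lies at the very end of the fingers, on their centre line; the grasp point (between the pads) lies 19 mm behind it; z points along the fingers, y is the direction in which the jaws open and shut (so a half turn about z gives the same grasp; the last joint's range is limited). The gripper opens to 93 mm and grips with 3 to 60 N. Pads are 15 mm wide; open, the fingers measure 128 mm over their backs; the gripper's body (75 mm by 188 mm) begins 65 mm behind the grasp point.
Start: joints at [1.055, 0.259, 1.535, -0, 1.348, -0.203], TCP at [169.226, 523.323, 218.653] pointing down, gripper open.
Joint ranges: [-3.14, 3.14], [-0.91, 2.08], [0.19, 2.58], [-1.22, 4.36], [0.22, 2.71], [-3.12, 3.12]. Speed limits (rad/s): [2.57, 2.57, 3.14, 3.14, 3.14, 3.14].

INTERFACE

Orientations are given as [roll, pitch, yaw] about the fixed x, y, z axes, in that order (R = Rz(yaw) Ry(pitch) Rx(roll)).
In Python, from bench import robot gives the robot as it stands. The module is installed in compiled form; this text tells all that it offers. Calls block until the motion is done:
- robot.move_ptp(position, orientation): joint-space move of the TCP to a pose.
- robot.move_linear(position, ori=None, speed=150, f_stop=None): straight line of the TCP; ori=None keeps the orientation; speed is the mean speed in mm/s. With f_stop (N) it stops when the force on the tool has changed by that much, and returns True; else False.
- robot.move_j(angles): joint-space move.
- robot.move_gripper(opening): opening from 0.0 (shut) to 1.0 (fully open); the grip force is fixed at half the most; returns when the fingers have stopped.
- robot.sleep(seconds).
- robot.inverse_kinematics(position, orientation): joint angles nearest the present ones, or None.
- robot.get_image(name): name is "scene" or "top" or "wrist"; returns a dict with "img" (420x560x3 uint8, blue, green, red), "fovy" (degrees; the focal length in pixels is half the picture's height over the tangent of half this angle, whatever the lens; pixels are square), "cx", "cy" (the principal point, pixels), "k1" (the pictures are not rectified: a ray, as slopes to the right and down, at radius r is drawn at 1 + k1 r^2 times it, then the intrinsics apply), "eye" and "orientation" of the camera in the world. Camera axes: x right, y down, z forward; pixel columns grow to the right and rows downward; lengths in mm; the calibration is good to about 2 mm. A picture is of the moment at which its call begins. There is no depth.
A pose or a line that the arm cannot do raises robot.MotionError and nothing moves.
- robot.hand_in(): hands the job in, once; it reports no verdict.
Readings, each from a call of its own:
- robot.current_t(): time.
- robot.current_qpos(): joint angles.
- robot.current_joint_vel(): joint speeds.
- robot.current_joint_efforts(): joint torques, N m.
- robot.current_tcp_pos(): TCP position.
- robot.current_eef_rot(): TCP orientation.
- robot.current_contact_force(): force on the tool from outside, world axes, zero at the start.
- robot.current_ft_torque(): the same for the moment, N m.
- robot.current_gripper_width(): opening from 0.0 (shut) to 1.0 (fully open).
Only numpy, scipy, OpenCV 4.12 (cv2) and the standard library are available. Lean on these libraries where they do the work, as an engineer would, in place of code of your own. Each camera call takes 0.05 s, during which the arm holds its last target.

TASK

Zero the torque tester on the bench: first turn its range selector until the orange pointer clicks in at 6, then draw the blue zeroing pin from its wooden stand, reach it tip first through the yellow-ringed guard hole and press the recessed red button fully down. Finish while holding: do not let go of the pin, and keep the button fully down with it, the selector still on 6. Leave the tape measure, pipe nipple and bronze bush where they stand.

Things in the scene. Friction and masses are not known exactly. Their poses are not given: they have to be found in the camera images.
- tester: Grey instrument case fixed to the bench, 150 (x) x 260 (y) x 55 mm high; origin at the centre of its underside, -x side with the display towards the robot at yaw 0. Selector axis at x 0, y +70 mm, guard hole at x 0, y -80 mm; a steel drive socket 32 mm across stands 6 mm above the flat top at x +35, y -15 mm.
- selector_grip (a point): On the selector's vertical axis, 30 mm above the case top, in its wing grip: a black upright plate 50 mm long, 12 mm thick, from 8 mm (top of a round skirt 56 mm across) to 37 mm above the case top, pinched across its 12 mm from above. This frame turns with it: x along the wing to the end with the orange pointer, z up.
- selector (a joint): Selector angle in rad, growing clockwise from above. White numerals 1 to 8 stand clockwise round it on the case, 0.5236 rad (30 deg) apart: 1 at 0, 6 at 2.618. 1 lies 105 deg anticlockwise of the tester's +x, 6 lies 45 deg clockwise of it. It clicks into each number (0.1 N m to leave one); released within 10 deg of one, it settles on it. It may start between two numbers, from 1.5 to 4.5.
- guard_hole (a point): Centre of the mouth of the guard hole, level with the case top, z up: a straight vertical hole 16 mm in diameter with a yellow ring round it. The red button is at its bottom, its top 26 mm below the mouth.
- zero_button (a joint): Travel of the recessed red button in m, 0 released, 0.005 fully down. It is sprung: 1.5 N starts it, 4.5 N holds it fully down, where it meets a stop.
- pin_stand: Wooden block fixed to the bench, 60 x 60 x 50 mm high, with a vertical hole 10 mm in diameter right through its centre, in which the pin stands. Origin at the centre of its underside. It may be left or right of the tester.
- pin: Zeroing pin, 99 mm long, about 60 g, upright in the stand, tip down. Origin at the tip, z along the pin towards the grip: steel shank 7 mm in diameter from 0 to 45 mm, steel collar 22 mm in diameter from 45 to 49 mm (rests on the stand's top, cannot pass the guard hole), blue round grip 16 mm in diameter from 49 to 99 mm.
- pin_tip (a point): The lower end of the pin's shank, the pin's origin.
- measure: Yellow tape measure, 34 x 78 x 60 mm high, left or right of the tester; origin under its centre. Bystander.
- nipple: Grey steel pipe nipple standing on end in front of the pin stand, 34 mm in diameter, 70 mm high; origin under its centre. Bystander.
- bush: Bronze bush standing on end behind the tester, 40 mm in diameter, 45 mm high; origin under its centre. Bystander.
Not all that is in view belongs to the job. There is more than one size of the pin; the one meant has the size given above.

How it is judged:
By the outcome, as a careful person would: the job done as asked, in the order asked, and still so for the second after the job is handed in, while the arm keeps its last pose, push and grip.
It also fails if it takes over 72 s, if anything falls off the work surface, if the arm or the gripper's body presses on something with over 40 N, if the wrist force passes 120 N, or if a joint passes its speed limit or range.

## Working session

There is one attempt and no reset: what is moved stays moved. The work goes in short steps, each a Python script; the robot and the scene stay as the last script left them, time stands still between calls to the robot, and variables do not carry over. Pictures are saved under pics/ and viewed, and the job is handed in when it is done.

```bash
mkdir -p pics; ls
python3 - <<'E'
from bench import robot
import cv2
for n in ["scene","top","wrist"]:
    d=robot.get_image(n); cv2.imwrite(f"pics/{n}0.png",d["img"])
    print(n,{k:v for k,v in d.items() if k!="img"})
print(robot.current_t(),robot.current_eef_rot(),robot.current_contact_force())
E
```

```text
pics
scene {'fovy': 46.720150343273, 'cx': 287.8045005313825, 'cy': 208.87745439258273, 'k1': -0.12067356730008312, 'eye': array([-112.19908773, -341.77281609,  816.57516008]), 'orientation': array([-2.37715743, -0.00591861, -1.07666411])}
top {'fovy': 55.538840503652665, 'cx': 277.05195588541415, 'cy': 213.95097669985597, 'k1': -0.10076190615201452, 'eye': array([ 405.28343504,   11.60428153, 1190.10356483]), 'orientation': array([-3.04906244e+00, -2.07027741e-03, -1.57207272e+00])}
wrist {'fovy': 59.96321345332559, 'cx': 283.37012255677894, 'cy': 207.69464046377388, 'k1': -0.08777295149261254, 'eye': array([ 93.16880943, 548.3778308 , 384.27507075]), 'orientation': array([2.85422321e+00, 6.63577270e-04, 1.25884619e+00])}
0.15 [-3.14019343e+00 -2.87500489e-04  2.82887451e+00] [1.41750305 0.06145835 0.2592606 ]
```

View pics/scene0.png

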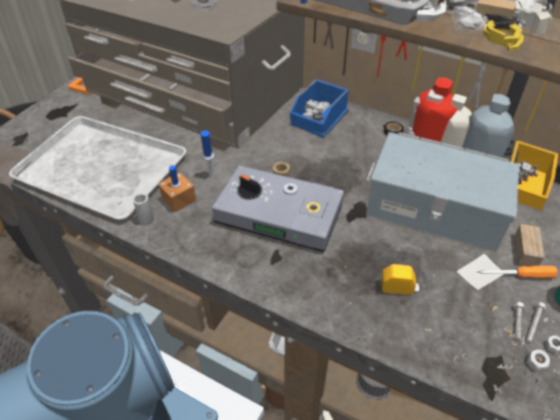

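View pics/top0.png

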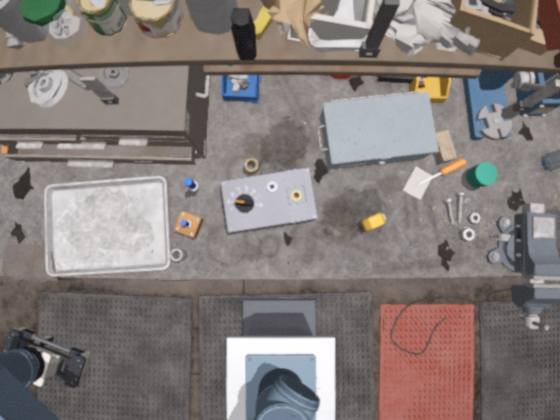

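View pics/wrist0.png

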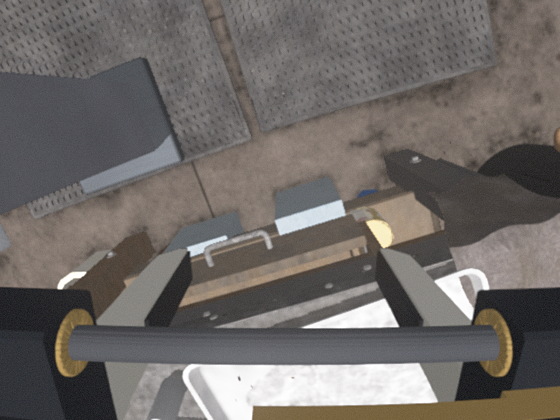

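The top view shows the tester near (268,200), the stand at (188,224) with the nipple in front at (177,254), another blue pin at (190,184), the bush at (251,165), and the tape at (373,221). I'll enlarge it and measure.

```bash
cat > h.py <<'E'
import numpy as np, cv2
from scipy.spatial.transform import Rotation as R
def K(d):
    f=420/2/np.tan(np.radians(d["fovy"]/2)); return f
def ray(d,u,v):
    f=K(d); x=(u-d["cx"])/f; y=(v-d["cy"])/f
    rd=np.hypot(x,y); r=rd
    for _ in range(30): r=rd/(1+d["k1"]*r*r)
    s=r/rd if rd>0 else 1
    return R.from_euler("xyz",d["orientation"]).apply([x*s,y*s,1])
def back(d,u,v,z):
    w=ray(d,u,v); e=np.array(d["eye"]); return e+w*(z-e[2])/w[2]
def proj(d,p):
    c=R.from_euler("xyz",d["orientation"]).inv().apply(np.array(p)-d["eye"])
    x,y=c[0]/c[2],c[1]/c[2]; k=1+d["k1"]*(x*x+y*y); f=K(d)
    return np.array([d["cx"]+f*k*x,d["cy"]+f*k*y])
def crop(img,x0,y0,x1,y1,s,fn):
    c=cv2.resize(img[y0:y1,x0:x1],None,fx=s,fy=s,interpolation=cv2.INTER_CUBIC); cv2.imwrite(fn,c)
E
python3 - <<'E'
from h import *
crop(cv2.imread("pics/top0.png"),160,140,330,270,4.7,"pics/topc.png")
crop(cv2.imread("pics/scene0.png"),130,120,350,250,3.6,"pics/scenec.png")
E
```

```text
(no output)
```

View pics/topc.png

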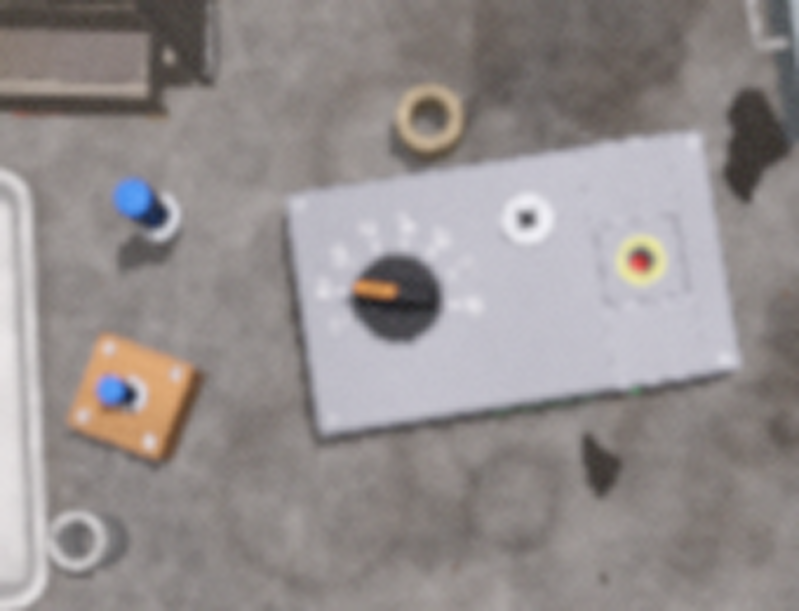

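View pics/scenec.png

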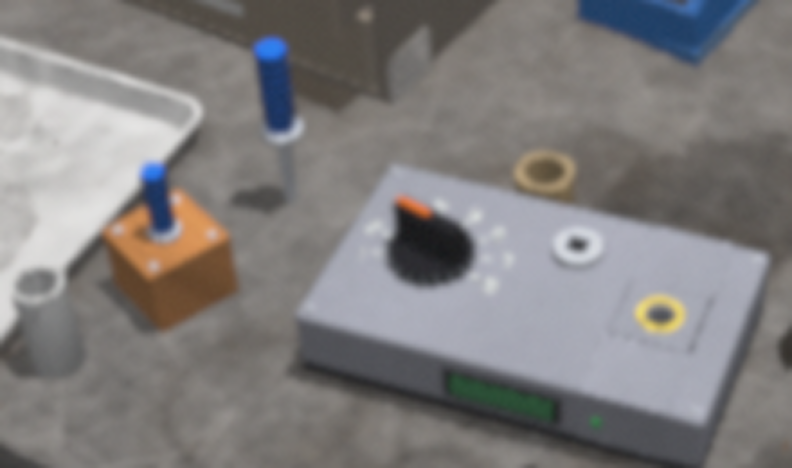

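Crops: the stand's pin has a grip top at (113,390) and collar at (130,393) in the top crop. The guard ring is at (641,260), the skirt at (397,297), and the pointer is near 2. The case corners are clear.

Run:
```python
from bench import robot
from h import *
import pickle
D={n:robot.get_image(n) for n in("scene","top")}
t=D["top"]; s=D["scene"]
T=lambda a,b,z: back(t,160+(a+.5)/4.7-.5,140+(b+.5)/4.7-.5,z).round(1)
S=lambda a,b,z: back(s,130+(a+.5)/3.6-.5,120+(b+.5)/3.6-.5,z).round(1)
print("corners T",[T(*c,55) for c in((292,197),(697,135),(738,365),(320,435))])
print("corners S",[S(*c,55) for c in((393,165),(768,257),(703,425),(300,315))])
print("ring",T(641,260,55),S(660,314,55))
print("socket",T(527,219,61),S(578,247,61))
print("skirt",T(397,297,63),"point",T(358,289,92),T(395,291,92),S(400,200,92),S(430,214,92))
print("pin top",T(110,389,104),S(153,172,104),"collar",T(129,393,54), S(163,229,54))
print("bigpin top",T(133,198,130), "base", S(290,200,0),T(158,218,60))
print("nipple",T(77,540,70),S(40,283,70))
print("bush",T(430,119,45))
print("stand top corners",[T(*c,50) for c in((103,333),(200,373),(160,465),(68,420))])
```

```text
corners T [array([604.8, 168.7,  55. ]), array([643.2, -80.4,  55. ]), array([ 501., -104.,   55.]), array([458.6, 149.9,  55. ])]
corners S [array([602.9, 170.6,  55. ]), array([641.6, -82.1,  55. ]), array([ 497.2, -105.3,   55. ]), array([459.3, 146.4,  55. ])]
ring [565.4 -45.4  55. ] [564.6 -44.7  55. ]
socket [589.9  24.3  61. ] [586.9  23.6  61. ]
skirt [541.9 103.   63. ] point [543.1 123.7  92. ] [541.9 101.9  92. ] [542.6 124.4  92. ] [540.6 101.6  92. ]
pin top [483.1 267.3 104. ] [480.6 265.2 104. ] collar [484.3 267.3  54. ] [481.2 267.8  54. ]
bigpin top [591.4 250.2 130. ] base [589.2 250.9  -0. ] [591.2 250.3  60. ]
nipple [394.9 293.7  70. ] [394.1 292.2  70. ]
bush [655.5  84.8  45. ]
stand top corners [array([521.5, 285.1,  50. ]), array([496.8, 224.6,  50. ]), array([440.5, 248.3,  50. ]), array([468. , 305.7,  50. ])]
```

Both cameras agree within about 3 mm: yaw ≈ 8.8°, selector ≈ (541,102.5), hole ≈ (564.5,-45.3), pin ≈ (482,267). The other blue pin is larger, a decoy. Next I'll check the IK and hover over the selector.

Run:
```python
from bench import robot
from h import *
q0=robot.current_qpos()
for a in (84,-36,-96,144):
    q=robot.inverse_kinematics([541,102.5,200],[np.pi,0,np.radians(a)]); print(a,None if q is None else np.round(q,3))
try:
    robot.move_ptp([541,102.5,200],[np.pi,0,np.radians(84)])
except robot.MotionError as e: print(e)
print(robot.current_qpos(),robot.current_tcp_pos(),robot.current_t(), robot.current_gripper_width())
d=robot.get_image("wrist"); cv2.imwrite("pics/w1.png",d["img"])
```

```text
84 [-0.015  0.273  1.562 -0.     1.306  0.089]
-36 [-0.015  0.273  1.562 -0.     1.306  2.184]
-96 [-0.015  0.273  1.562  0.     1.306 -3.052]
144 [-0.015  0.273  1.562  0.     1.306 -0.958]
[-1.38817950e-02  2.72633559e-01  1.56260596e+00  3.46922644e-04
  1.30630889e+00  8.92688568e-02] [540.76156282 103.42631048 200.07939859] 2.275 1.0011864252618794
```

View pics/w1.png

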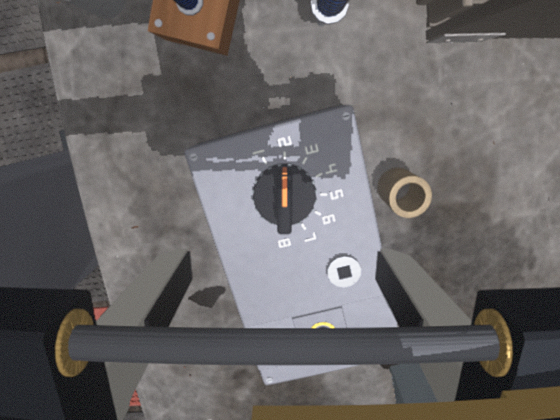

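The wrist view shows the pointer at 2. The wing runs (284,168) to (284,232), the skirt centre is ~(284,193), and the numeral ring is readable. I'll enlarge it to refine.

Run:
```python
from h import *
crop(cv2.imread("pics/w1.png"),180,95,390,255,3.8,"pics/w1c.png")
```

```text
(no output)
```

View pics/w1c.png

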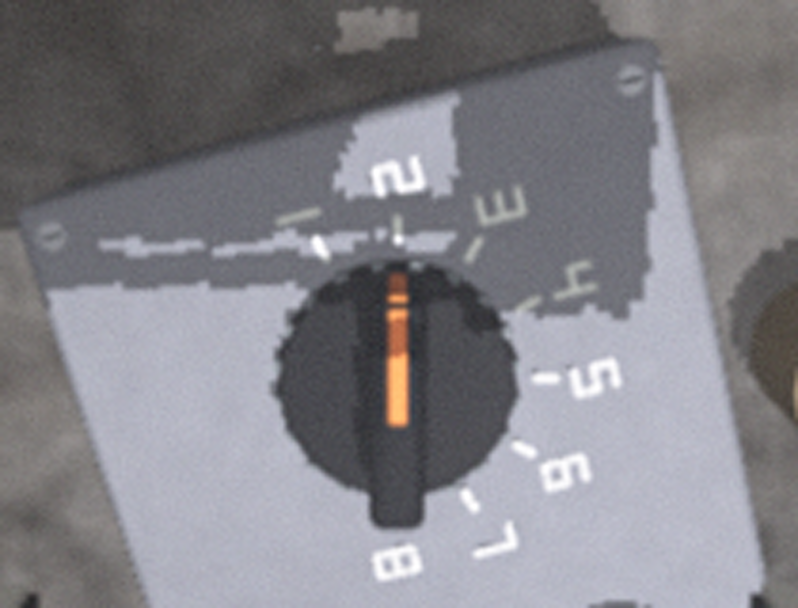

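Run:
```python
from bench import robot
from h import *
d=robot.get_image("wrist")
W=lambda a,b,z: back(d,180+(a+.5)/3.8-.5,95+(b+.5)/3.8-.5,z)
p=W(398,268,92);q=W(397,426,92); e=W(397,527,92)
print("wing",p,q,e,np.degrees(np.arctan2(*(p-e)[1::-1])))
print("skirt",[W(*c,63).round(1) for c in((276,385),(519,380),(397,492))],W(397,378,63))
t2=W(398,230,55); print("tick2",t2,"tick5",W(545,378,55),"tick7",W(470,500,55), "tick6",W(524,450,55))
print("screws",W(50,236,55),W(631,81,55))
```

```text
wing [544.18823628 136.10354943  92.        ] [540.64569959 103.33253118  92.        ] [538.39019256  81.20368191  92.        ] 83.97126903461444
skirt [array([513.5, 107.3,  63. ]), array([568.4, 102.9,  63. ]), array([538.2,  79. ,  63. ])] [540.97071204 106.14756429  63.        ]
tick2 [544.49341471 138.36715869  55.        ] tick5 [575.00338843 100.62468072  55.        ] tick7 [555.04997545  72.49607228  55.        ] tick6 [568.81217349  83.63906113  55.        ]
screws [465.77293164 145.30802311  55.        ] [598.88490064 166.06161437  55.        ]
```

The wing points at 83.97°, so it sits on 2 (83.8° expected). I'll pinch it and turn it 120° clockwise by joint 6 alone.

Run:
```python
from bench import robot
from h import *
o=[np.pi,0,np.radians(83.9)]
robot.move_gripper(0.5)
robot.move_ptp([541,104,120],o)
print(robot.move_linear([541,104,68],o,speed=80,f_stop=10), robot.current_tcp_pos())
robot.move_gripper(0.0)
print(robot.current_gripper_width()*93,robot.current_contact_force().round(1),robot.current_tcp_pos().round(1),robot.current_t())
d=robot.get_image("wrist"); cv2.imwrite("pics/w2.png",d["img"])
```

```text
False [541.47673961 104.00491506  68.46527469]
11.577711059275412 [ 0.6 -0.3  0.7] [541.4 104.   68.1] 5.1333
```

View pics/w2.png

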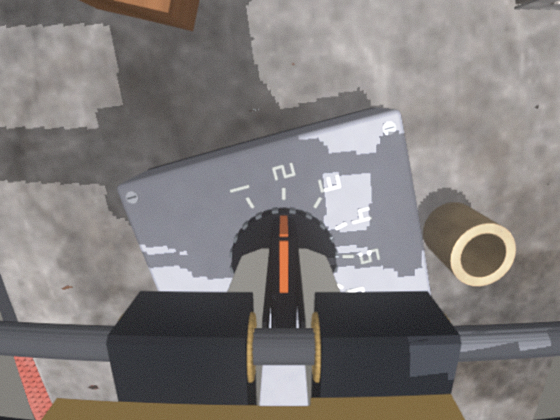

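The wing (284,215–295) is firmly between the pads at 11.6 mm width. Now I'll turn it in steps.

Run:
```python
from bench import robot
from h import *
q=np.array(robot.current_qpos()); q0=q[5]
for a in (40,80,120):
    q[5]=q0+np.radians(a); robot.move_j(list(q))
    print(a,robot.current_contact_force().round(1),robot.current_ft_torque().round(2),robot.current_tcp_pos().round(1),robot.current_t(),round(robot.current_gripper_width()*93,1))
robot.sleep(.3)
print(robot.current_ft_torque().round(2),np.degrees(robot.current_eef_rot()).round(1))
d=robot.get_image("wrist"); cv2.imwrite("pics/w3.png",d["img"])
```

```text
40 [ 2.8 -1.6 -2.6] [-0.25 -0.33  0.04] [541.8 103.8  68.2] 5.8917 11.5
80 [ 4.1 -3.4 -3.8] [-0.69 -0.5   0.02] [541.9 103.4  68.2] 6.6 12.0
120 [ 3.2 -5.6 -2.4] [-0.9  -0.4  -0.01] [541.8 102.9  68.2] 7.3083 11.8
[-0.94 -0.43 -0.03] [ 1.80e+02 -1.00e-01 -3.59e+01]
```

View pics/w3.png

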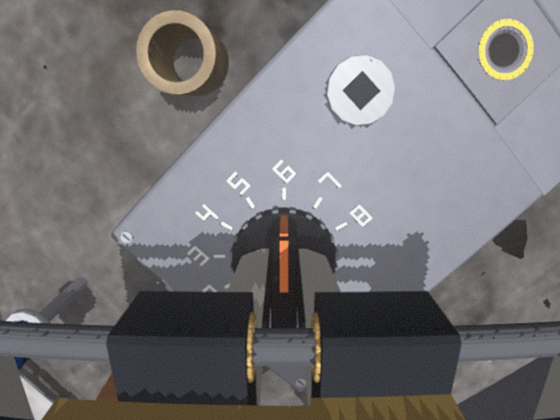

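The pointer at (284,215) is on 6. I'll release it, rise and check, then view the pin from above.

Run:
```python
from bench import robot
from h import *
robot.move_gripper(0.5)
p=robot.current_tcp_pos(); robot.move_linear([p[0],p[1],190],speed=150)
d=robot.get_image("wrist"); cv2.imwrite("pics/w4.png",d["img"])
for a in (90,0,-90,180):
    q=robot.inverse_kinematics([482,267,200],[np.pi,0,np.radians(a)]); print(a,None if q is None else np.round(q,3))
for a in (90,0,-90,180):
    q=robot.inverse_kinematics([564.5,-45,90],[np.pi,0,np.radians(a)]); print(a,None if q is None else np.round(q,3))
print(robot.current_t())
print(np.round(back(d,283,60,55),1))
```

```text
90 [ 0.303  0.274  1.562 -0.     1.306  0.303]
0 [ 0.303  0.274  1.562 -0.     1.306  1.874]
-90 [ 0.303  0.274  1.562  0.     1.306 -2.838]
180 [ 0.303  0.274  1.562  0.     1.306 -1.267]
90 [-0.276  0.404  1.665  0.     1.073 -0.276]
0 [-0.276  0.404  1.665 -0.     1.073  1.294]
-90 [-0.276  0.404  1.665 -0.     1.073  2.865]
180 [-0.276  0.404  1.665  0.     1.073 -1.847]
9.4167
[629.1  40.5  55. ]
```

View pics/w4.png

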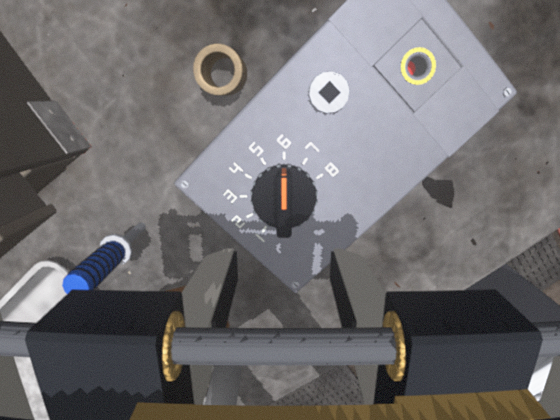

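The selector is settled on 6. Now to the pin.

Run:
```python
from bench import robot
from h import *
d=robot.get_image("wrist"); print("hole by wrist",back(d,418,66,55).round(1))
robot.move_ptp([482,267,200],[np.pi,0,0])
d=robot.get_image("wrist"); cv2.imwrite("pics/w5.png",d["img"])
print(robot.current_t(),robot.current_tcp_pos())
```

```text
hole by wrist [563.6 -43.8  55. ]
10.25 [482.56454206 265.82929825 199.59276998]
```

View pics/w5.png

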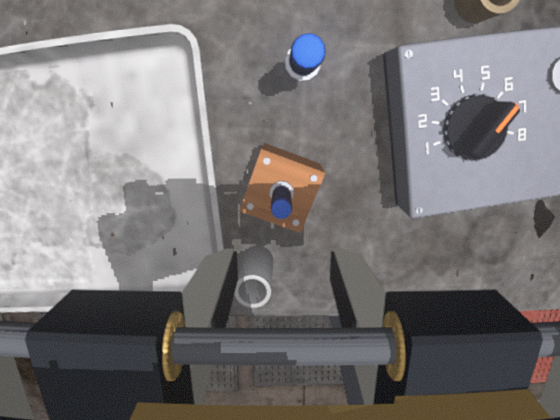

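The pin stands in the wooden stand with its grip top at (282,208). The nipple at (253,290) and the tray rim are clear of the fingers. I'll refine the position and grasp.

Run:
```python
from bench import robot
from h import *
d=robot.get_image("wrist"); print("pin top",back(d,282,208,104).round(1),"collar",back(d,282,190,54).round(1))
o=[np.pi,0,0]
x,y=482.3,266.8
robot.move_ptp([x,y,125],o)
print(robot.move_linear([x,y,66],o,speed=80,f_stop=8), robot.current_tcp_pos())
robot.move_gripper(0.0)
print(robot.current_gripper_width()*93,robot.current_contact_force().round(1),robot.current_tcp_pos().round(1),robot.current_t())
d=robot.get_image("wrist"); cv2.imwrite("pics/w6.png",d["img"])
```

```text
pin top [483.3 267.8 104. ] collar [484.9 268.   54. ]
False [482.73570779 266.9871874   66.48206538]
14.960969139209872 [-0.   0.5  2.2] [482.4 266.9  66.2] 12.1917
```

View pics/w6.png

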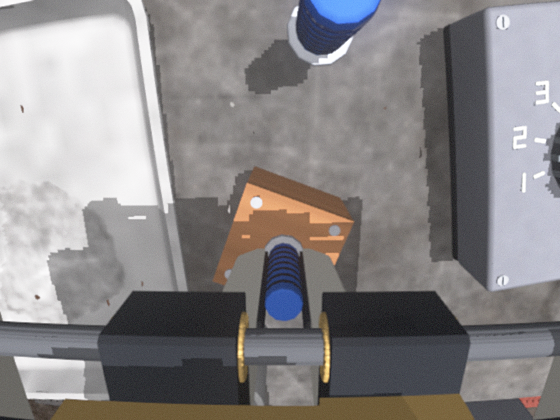

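Gripped at about 15 mm. I'll lift, carry it over the hole and look.

Run:
```python
from bench import robot
from h import *
p=robot.current_tcp_pos()
print(robot.move_linear([p[0],p[1],190],speed=100,f_stop=20))
print(robot.current_gripper_width()*93,robot.current_contact_force().round(1),robot.current_t())
robot.move_linear([564.3,-45,190],[np.pi,0,0],speed=150)
robot.move_linear([564.3,-45,132],[np.pi,0,0],speed=100,f_stop=8)
robot.sleep(.3)
print(robot.current_tcp_pos().round(1),robot.current_gripper_width()*93,robot.current_contact_force().round(1),robot.current_t())
for n in("wrist","scene","top"):
    d=robot.get_image(n); cv2.imwrite(f"pics/{n}7.png",d["img"])
    print(n,proj(d,[564.3,-45,71]),proj(d,[564.3,-45,55]))
crop(cv2.imread("pics/scene7.png"),210,130,370,250,5,"pics/scene7c.png")
```

```text
False
15.81848280820352 [-0.1 -0.9 -0.7] 13.6333
[564.6 -45.1 132.6] 15.026043353015016 [ 0.  -0.3 -0.9] 16.9667
wrist [284.77071472 224.29283178] [284.70660026 216.84821729]
scene [313.38360863 201.83219914] [313.06218911 206.98866263]
top [296.14591351 194.5357251 ] [295.86920484 195.32003983]
```

View pics/wrist7.png

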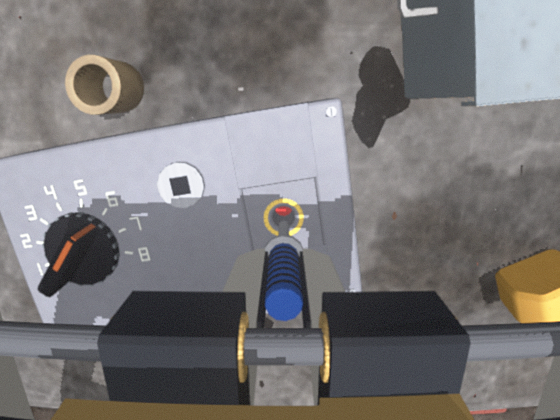

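View pics/scene7c.png

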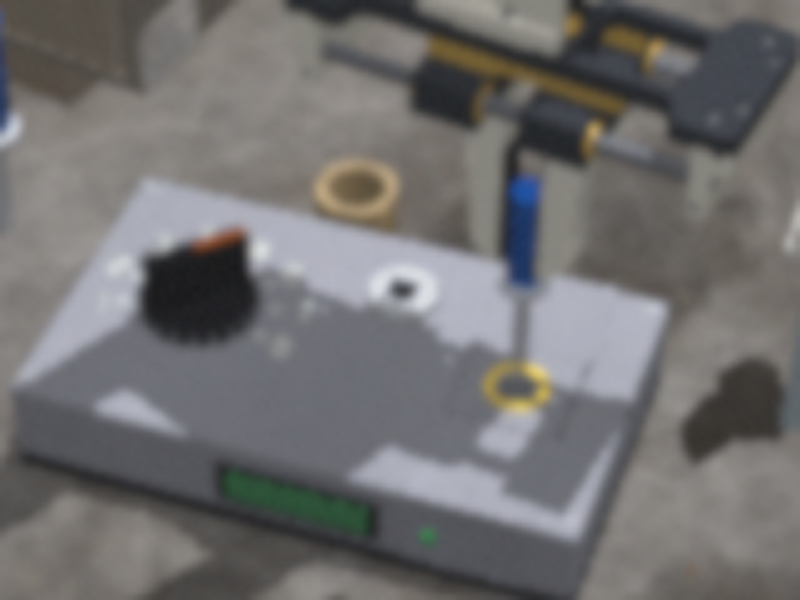

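View pics/top7.png

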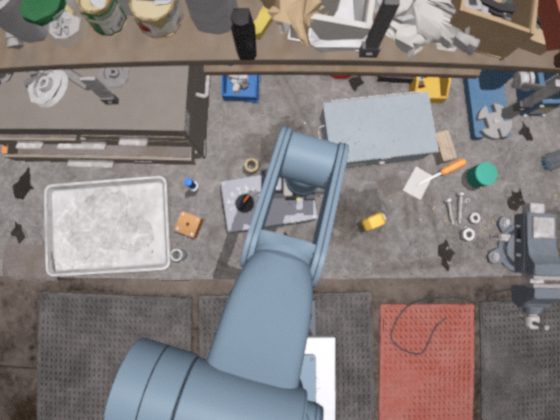

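In the scene crop the tip (518,362) hangs above the ring centre (517,386), and both match the prediction within 1 px. I'll insert it, watching the force.

Run:
```python
from bench import robot
from h import *
o=[np.pi,0,0]; x,y=564.3,-45
r=robot.move_linear([x,y,95],o,speed=60,f_stop=5)
print(r,robot.current_tcp_pos().round(1),robot.current_contact_force().round(1),robot.current_t())
if not r:
  for z in np.arange(93,76,-1):
    r=robot.move_linear([x,y,z],o,speed=20,f_stop=9)
    f=robot.current_contact_force()
    print(z,r,robot.current_tcp_pos().round(2),f.round(1),round(robot.current_gripper_width()*93,1))
    if r or f[2]>9: break
print(robot.current_t())
```

```text
False [564.5 -45.1  95.1] [ 0.3 -0.1 -0.1] 17.8833
93 False [564.43 -45.05  93.21] [-0.7  0.7 -1. ] 15.5
92 False [564.28 -45.02  92.05] [-0.4 -0.2 -1.2] 15.5
91 False [564.23 -44.96  90.92] [-0.2 -0.2 -0.8] 15.7
90 False [564.49 -45.05  90.17] [0.2 0.6 0.6] 15.5
89 False [564.48 -45.05  89.15] [-0.2  0.5  2.2] 15.5
88 False [564.45 -45.05  88.1 ] [0.4 0.1 1.8] 15.0
87 False [564.44 -45.03  87.09] [ 0.7 -0.3  1.9] 15.6
86 False [564.45 -45.05  86.09] [0.7 0.2 2.3] 15.5
85 False [564.44 -45.02  85.14] [-0.5 -0.3  4.6] 15.4
84 False [564.68 -45.08  84.92] [-1.6  0.3  9. ] 15.4
20.3833
```

Contact began at TCP z≈90 and the force rose sharply at ≈85, which is 5 mm of travel and then the stop. I'll check that it holds steady.

Run:
```python
from bench import robot
from h import *
for _ in range(4):
    robot.sleep(.4); print(robot.current_tcp_pos().round(2),robot.current_contact_force().round(1),round(robot.current_gripper_width()*93,1))
for n in("wrist","scene"):
    d=robot.get_image(n); cv2.imwrite(f"pics/{n}8.png",d["img"])
crop(cv2.imread("pics/scene8.png"),210,130,370,250,5,"pics/scene8c.png")
print(robot.current_t())
```

```text
[564.65 -45.07  84.95] [-1.4  0.1  9. ] 15.4
[564.64 -45.08  84.91] [-0.5  0.2  8.5] 15.4
[564.66 -45.1   84.93] [-1.3 -0.3  9. ] 15.6
[564.66 -45.09  84.93] [-1.5  1.2  9.6] 15.6
22.0833
```

View pics/scene8c.png

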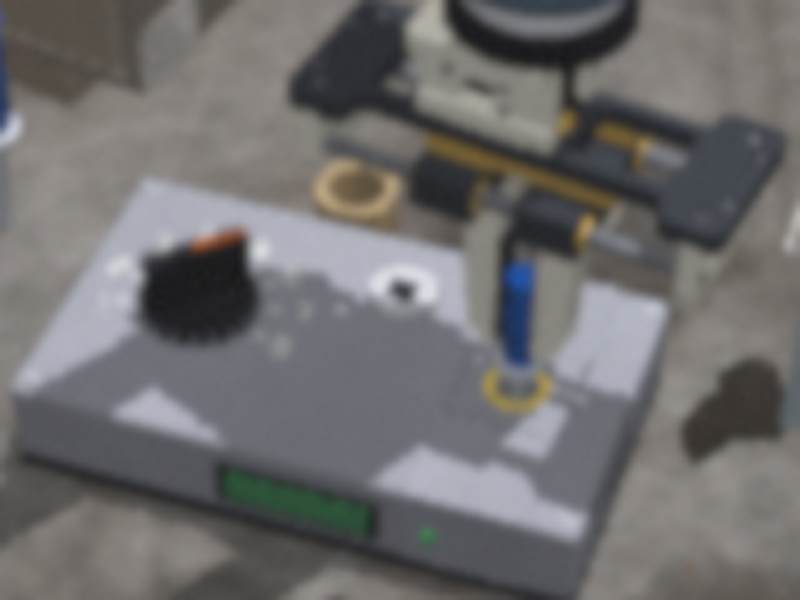

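View pics/wrist8.png

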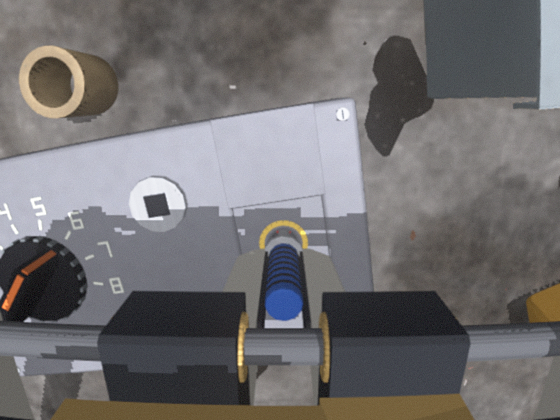

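The collar sits just above the yellow ring (516,380), so the shank is in the hole. The selector is unchanged on 6, and the push is steady at about 9 N. Handing in.

Run:
```python
from bench import robot
print(robot.hand_in(), robot.current_t())
```

```text
the job is handed in; nothing more can be done
the job is handed in; nothing more can be done
```

I turned the selector from 2 to 6, drew the smaller blue pin from its stand and put it tip first through the guard hole. It pressed the red button down, and I handed the job in still gripping the pin, at about 22 s.

- **Selector:** after I released it, the wrist picture showed the pointer squarely on 6. It looked the same in the last pictures.
- **Button:** the tip touched it at TCP z ≈ 90 mm, and the force rose sharply at ≈ 85 mm. That matches the full 5 mm of travel. The push then held at about 9 N for 1.6 s, where 4.5 N is enough. The button itself was hidden under the pin, so I judged this from force and travel.
- **Grip:** the pin measured about 15.5 mm between the fingers, against 16 mm nominal, and I saw no slip.
- **Bystanders:** I saw no contact with the tape measure, pipe nipple or bronze bush. They looked unmoved in the pictures, though I did not measure them again at the end.
- **Disagreement:** the wrist camera put the selector axis about 3 mm from where the other two cameras put it. I set the gripper between the two, and the turn met little resistance.

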